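# Set the length stop of a bread cutter to its middle hole

### The arm

A 6-joint arm with a two-finger parallel gripper is mounted at the origin on the work surface. World frame = base frame: x ahead of the robot, y to its left, z up, the work surface at z = 0. Lengths are in m, angles in rad, forces in N, time in s.
With the tool pointing down it reaches from about 0.275 to 0.725 m from the base axis. Payload 15.9 kg.
Tool frame: the origin (TCP) lies on the centre line of the jaws, within the pads' length; the fingertips stand 19 mm ahead of it and the grasp point (between the pads) is the TCP (robot.finger_overhang is the distance from the TCP to the fingertips, in m); z points along the fingers, y is the line along which they close (so a half turn about z gives the same grasp; the last joint's range is limited). The gripper opens to 85 mm and grips with 20 to 120 N. Pads are 22 mm wide; open, the fingers measure 114 mm over their backs; the gripper's body (76 mm by 85 mm) begins 54 mm behind the grasp point. The pads swing forward as they close: fully open they stand 13 mm farther back than shut.
Start: joints at [-1.155, 0.213, -0.034, 1.323, 0, 1.571], TCP at [0.202, -0.457, 0.25] pointing down, gripper open.
Joint ranges: [-2.98, 2.98], [-0.74, 1.72], [-1.14, 1.35], [-2.1, 2.04], [-1.57, 1.44], [-3.14, 3.14]. Speed limits (rad/s): [1.89, 1.89, 2.39, 2.57, 3.14, 3.14].

### API

Orientations are given as a unit quaternion [w, x, y, z].
In Python, from plant import robot gives the robot as it stands.
- The arm moves only by the shell command python3 -m crank 'ROWS' [OPENING] [FORCE]. ROWS is JSON, a list of rows, each an object of numbers: "x", "y", "z": the shift along the tool's x, y, z in m; "yaw": the turn about the tool's z in rad. A call has 1 to 8 rows; each row is the pose to reach, as a shift and turn from the pose commanded when the call began, along the tool's axes at that moment; what a row does not reach only later rows make up. A row lasts 1/10 s, in which the tool goes at most 50 mm and 8.59 degrees, less where a joint would pass 70% of its speed; a pose out of reach is approached as far as the arm can. A call with a gripper value outside its range is refused whole. OPENING is the finger opening in m, from 0 to 0.0854, set as the call begins (- or left out, the last holds). The fingers move at their own pace and stop on an object; FORCE is the grip in N (left out, the last holds). Time passes only in rows, so rows that repeat a pose let the fingers close. It gives the time, the measured TCP pose, the force, the opening and the grip force at its end, in the units of the state.
- robot.state(): the state, without advancing time (a new reading comes with each control period).
- robot.snapshot(name): name is "scene" or "top" or "wrist"; returns a dict with "color" (400x640x3 uint8, red, green, blue), "z_map" (400x640 float32, m along the optical axis (not along the pixel's ray), 0 where there is no reading), "fx", "fy", "cx", "cy" (pixels), "world_from_camera" (4x4, takes a point from camera to world coordinates). Camera axes: x right, y up, looking along -z (the intrinsics and any distortion apply to the point x, -y, -z); pixel columns grow to the right and rows downward; lengths in m; the calibration is good to about 2 mm. The wrist camera is an equidistant fisheye: a pixel r from the principal point sees the ray r / f radians off the axis. A picture is of the moment at which its call begins.
- robot.hand_in(): hands the job in; it is judged then, once.
The state is a dict: "time": time; "joints": joint angles; "dq": joint speeds; "joint_efforts": joint torques, N m; "ee_pos": TCP position; "tcp_rot": TCP orientation; "ft_force": force on the tool from outside, world axes, zero at the start; "ft_torque": the same for the moment, N m; "gripper_width": finger opening in m; "gripper_force": force on a finger pad.
Only numpy, scipy, OpenCV 4.12 (cv2) and the standard library are available. Lean on these libraries where they do the work, as an engineer would, in place of code of your own. Each camera call takes 0.05 s, during which the arm holds its last target. There are 200 camera calls.

### The job

The length stop of the bread cutter is stowed in the long slot of its bar: pull up the sprung T-handle and turn it so that it stays up, draw the stop out along its bar to the middle one of the three round holes, and turn the handle back so that the pin snaps fully home in that hole. Work by feel and never push the bar hard against its pin, let go of everything at the end, and leave the bread, the jar and the brush where they lie.

Things in the scene. Friction and masses are not known exactly. Their poses are not given: they have to be found in the camera images.
- cutter: Lever bread cutter, steel and white plastic, fixed, base 230 x 540 mm. Origin on the table under the guide line: x = to the back (away from the robot), y = along the bread, z up. Bed top z 30 mm, x -115..35, y -213..323. Blade, down in its slot, and its posts at y 166, up to z 112; its black handle reaches x -210. Bar runs along y at x 70, top z 50.
- guide: Aluminium block fixed on the cutter, x 45..95, y -25..25, top z 66 mm in the cutter's frame (its origin and axes are the cutter's). The bar slides through it; on it stands the plunger's sleeve, 26 mm wide, rim z 84.5, with a deep slot (turn 0, handle across the bar) and a shallow resting notch (turn 1.31). Carries pin and handle.
- stop: Bar with stop plate and steel hole strip, moving as one; origin = the cutter's origin shifted by the bar's travel, same axes. Strip: 24 wide, 10 mm thick, on the bar; from the plate to +y: a slot 39 mm long, then three round holes, 9.6 mm, for the 8 mm pin. Slotted screws: the row sits up to 11 mm either way along the bar, unmeasured. Middle hole meets the pin at bar 85 mm, +-11.
- plunger (a joint): Lift of pin and T-handle, m. 0 = pin fully home, 8 mm deep in slot or hole; 0.008 = pin tip rests on top of the strip; 0.0095 = at rest in the notch, pin clear of the strip; 0.0125 and more = free to turn between slot and notch; 0.0155 = end of travel. Spring: 6 N down at 0, 12 N at 0.0155; in the deep slot it drops the pin into a hole that comes under it.
- knob (a joint): Turn of the T-handle on its upright axis, rad, counter-clockwise from above. 0 = deep slot (pin can go down), 1.31 = resting notch (pin stays up when let go); stops at -0.1 and 1.45. It cannot leave slot or notch unless lifted to 0.0125 m. Moves easily.
- bar (a joint): Travel of bar and stop plate towards the cutter's -y, m. About 0 = stowed, pin in the long slot; round holes at about 0.045, 0.085 (the middle one, wanted) and 0.125, all off by the same up to 11 mm; ends at -0.006 and 0.140. Slides with about 10 N, 12 N with the pin pressing on it.
- knob_grip (a point): Grip point of the black T-handle on the plunger's axis, at cutter x 70, y 0, z 108 mm when down; rises with the lift, turns with the handle. Handle: 44 mm along this x axis, 14 mm thick along y, 22 mm tall, its underside 14 mm below this point, 9.5 mm over the sleeve's rim when down. Take it across its thickness, from above, tool's tip at most 20 mm below this point.
- stop_grip (a point): Grip point of the upright white stop plate, at cutter x -10, y -60, z 82 mm when bar = 0 (axes of the cutter). Plate: 10 mm thick along y, x -50..34, z 33..95. A steel bracket, 4 mm, lies on its -y face up to z 58. Take it across its thickness from above; it moves only along y, with the bar.
- baguette: Bread, 185 x 60 mm, lying on the cutter's bed at the +y side of the blade; origin under its centre. Bystander.
- roll: Bread roll, 84 mm wide, 50 mm tall, on the table at the -y end of the cutter; origin under its centre. Bystander.
- jar: Jam jar, 66 mm wide, 85 mm tall, on the table at the -y end of the cutter; origin under its centre. Bystander.
- brush: Crumb brush, 200 mm long, lying behind the cutter; origin under its middle. Bystander.

How it is judged:
On the way, in this order (a step that is already met when the one before it is completed fails the run):
1. the T-handle is turned and rests raised in its notch, the stop still stowed (value of joint plunger above 0.0085 m and value of joint knob above 1.1 rad and value of joint bar below 0.03 m), for 0.2 s.
2. the stop is drawn out beyond the first round hole (value of joint bar above 0.055 m), for 0.1 s.
At the end, for the whole second after the job is handed in: The pin is home in the middle round hole: lift under 2 mm, handle back within 0.2 rad of its slot, bar between 70 and 100 mm (only the middle hole lies there); the stop is locked and let go (value of joint plunger below 0.002 m and value of joint knob below 0.2 rad and value of joint bar between 0.07 and 0.1 m); the robot touches nothing.
It fails at once if the pin and the hole strip are pressed on one another with more than 22 N (the bar is forced against its pin) (contact force between guide and stop above 22 N).
It fails at once if the baguette is knocked more than 30 mm from its place (distance of baguette from where it was at the start of the episode above 0.03 m).
It fails at once if the roll is knocked more than 30 mm from its place (distance of roll from where it was at the start of the episode above 0.03 m).
It fails at once if the jar is knocked more than 30 mm from its place (distance of jar from where it was at the start of the episode above 0.03 m).
It fails at once if the brush is knocked more than 30 mm from its place (distance of brush from where it was at the start of the episode above 0.03 m).
It also fails if it takes over 67 s, if anything falls off the work surface, if the arm or the gripper's body presses on something with over 40 N, if the wrist force passes 120 N, or if a joint passes its speed limit or range.

## Working session

There is one attempt and no reset: what is moved stays moved. The work goes in short steps, Python scripts to look and compute and a shell command to move; the robot and the scene stay as the last step left them, time stands still between calls to the robot, and variables do not carry over. Pictures are saved under pics/ and viewed, at most 10 in all, crops included, and the job is handed in when it is done.

```bash
mkdir -p pics; ls
python3 - <<'E'
from plant import robot
import cv2,numpy as np
s=robot.state(); print(s['time'],s['ee_pos'],s['tcp_rot'],s['gripper_width'])
for n in ("top","scene"):
    d=robot.snapshot(n); cv2.imwrite(f'pics/{n}.png',d['color'][...,::-1]); np.savez(f'{n}.npz',**d)
    print(n,d['fx'],d['fy'],d['cx'],d['cy'],np.round(d['world_from_camera'],3).tolist())
E
```

```text
pics
0.0 [ 0.20183007 -0.45710443  0.24981995] [-5.34442069e-04  9.78464796e-01  2.06413037e-01 -1.25761637e-04] 0.08507156142365277
top 410.7901414197573 410.7901414197573 312.8907329456501 201.24945023497654 [[-0.014, 0.99, -0.143, 0.367], [-1.0, -0.016, -0.012, 0.008], [-0.014, 0.143, 0.99, 1.237], [0.0, 0.0, 0.0, 1.0]]
scene 415.21370115421195 415.21370115421195 321.9838408574538 195.9453152234883 [[0.879, -0.351, 0.322, 0.879], [0.476, 0.625, -0.619, -0.645], [0.017, 0.697, 0.717, 0.887], [0.0, 0.0, 0.0, 1.0]]
```

View pics/top.png

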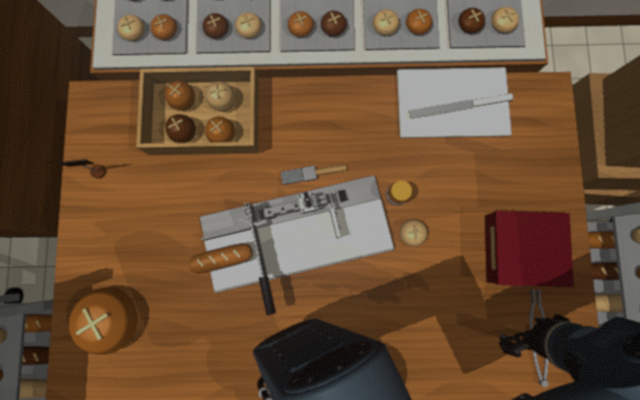

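View pics/scene.png

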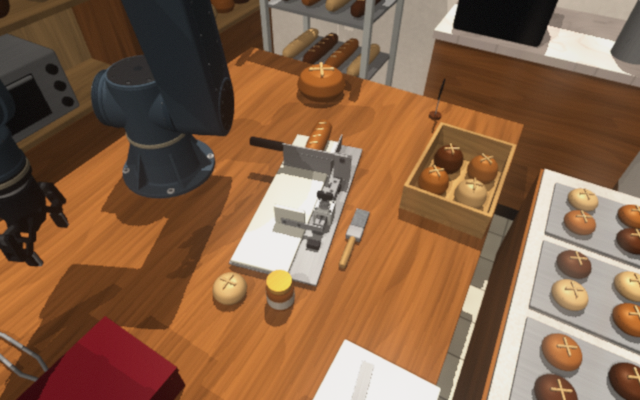

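The top view shows the cutter from (200,213) to (393,250), turned by about 0.2 rad. The guide and knob are near (307,203), the stop plate near (335,220), and the jar and roll at (401,190) and (413,233). I'll enlarge both views next.

```bash
cat > h.py <<'E'
import numpy as np,cv2
def px2w(d,u,v,z=None):
    T=d['world_from_camera']; r=np.array([(u-d['cx'])/d['fx'],-(v-d['cy'])/d['fy'],-1.])
    if z is None: return T[:3,:3]@(r*d['z_map'][int(round(v)),int(round(u))])+T[:3,3]
    w=T[:3,:3]@r; return T[:3,3]+w*(z-T[2,3])/w[2]
def cloud(d):
    v,u=np.mgrid[:400,:640]; Z=d['z_map']
    P=np.stack([(u-d['cx'])/d['fx']*Z,-(v-d['cy'])/d['fy']*Z,-Z],-1)
    P=P@d['world_from_camera'][:3,:3].T+d['world_from_camera'][:3,3]; P[Z==0]=np.nan; return P
E
python3 - <<'E'
from h import *
t=dict(np.load('top.npz')); s=dict(np.load('scene.npz'))
a=cv2.resize(t['color'][160:300,190:430,::-1],None,fx=3.3,fy=3.3,interpolation=cv2.INTER_CUBIC)
cv2.imwrite('pics/tc.png',a)
b=cv2.resize(s['color'][120:300,220:400,::-1],None,fx=3.3,fy=3.3,interpolation=cv2.INTER_CUBIC)
cv2.imwrite('pics/sc.png',b)
P=cloud(t)
m=(np.abs(P[...,2]-.03)<.006)&(t['color'].min(-1)>90)
m=m.astype(np.uint8); m[:160]=0;m[300:]=0;m[:,:190]=0;m[:,430:]=0
n,l,st,c=cv2.connectedComponentsWithStats(m); k=1+st[1:,4].argmax()
q=P[l==k][:,:2].astype(np.float32); print(cv2.minAreaRect(q),len(q))
m2=(P[...,2]>.085)&(P[...,2]<.13); m2[:160]=0;m2[300:]=0;m2[:,:190]=0;m2[:,430:]=0
n,l,st,c=cv2.connectedComponentsWithStats(m2.astype(np.uint8))
for i in range(1,n):
    if st[i,4]>4: print(st[i],np.round(P[l==i].mean(0),3),P[l==i][:,2].max())
E
```

```text
((0.4322110414505005, -0.01098737120628357), (0.15237179398536682, 0.37450599670410156), 12.654319763183594) 6229
[402 181   7   5  12] [ 0.581 -0.24   0.087] 0.08835174106282806
[393 182   9   8  29] [ 0.575 -0.217  0.086] 0.08933277590226774
[405 186   4   5   7] [ 0.568 -0.246  0.086] 0.08870596035856759
[391 188   8   6  18] [ 0.559 -0.208  0.087] 0.08939475279002007
[394 188  16  13  61] [ 0.549 -0.231  0.087] 0.08898469560184274
[303 192   8  16  85] [0.534 0.038 0.112] 0.11959633082447518
[244 202  29  98 522] [0.375 0.171 0.107] 0.11607298056413873
[330 208  10  30 113] [ 0.471 -0.039  0.094] 0.09864638731498254
[191 247  56  22 498] [0.378 0.287 0.088] 0.09570241024651649
```

View pics/tc.png

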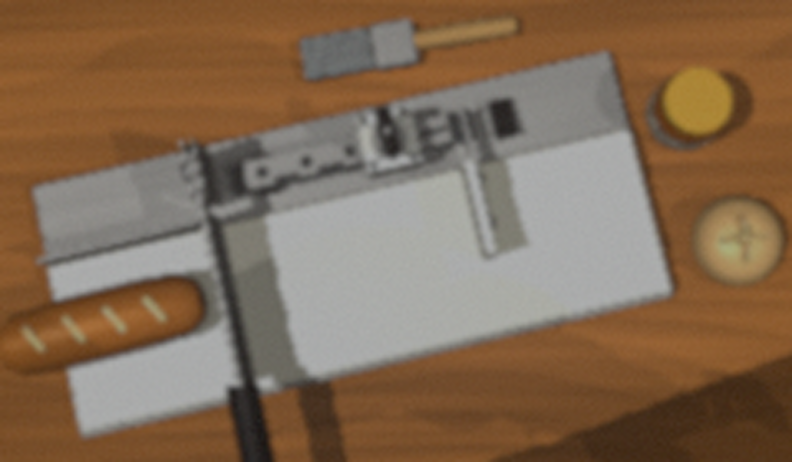

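Plate and knob offsets agree with a yaw of about 0.221. I'll move above the knob.

```bash
python3 -m crank '[{"x":0.04,"y":-0.025},{"x":0.08,"y":-0.05,"yaw":0.1},{"x":0.12,"y":-0.075,"yaw":0.195},{"x":0.16,"y":-0.1,"yaw":0.195},{"x":0.2,"y":-0.125,"yaw":0.195},{"x":0.23,"y":-0.145,"yaw":0.195},{"x":0.25,"y":-0.16,"yaw":0.195},{"x":0.25,"y":-0.16,"yaw":0.195}]' 0.05 40
```

```text
$[0]: bad value
```

```bash
python3 -m crank '[{"x":0.04,"y":-0.025,"z":0,"yaw":0},{"x":0.08,"y":-0.05,"z":0,"yaw":0.1},{"x":0.12,"y":-0.075,"z":0,"yaw":0.195},{"x":0.16,"y":-0.1,"z":0,"yaw":0.195},{"x":0.2,"y":-0.125,"z":0,"yaw":0.195},{"x":0.23,"y":-0.145,"z":0,"yaw":0.195},{"x":0.25,"y":-0.16,"z":0,"yaw":0.195},{"x":0.25,"y":-0.16,"z":0,"yaw":0.195}]' 0.05 40
```

```text
time: 0.9
ee_pos: [0.367, -0.2078, 0.2501]
tcp_rot: [-0.0, 0.994, 0.112, -0.0]
ft_force: [-0.8, -0.5, -0.3]
gripper_width: 0.05
gripper_force: 0.0
```

```bash
python3 -m crank '[{"x":0.04,"y":-0.03,"z":0,"yaw":0},{"x":0.08,"y":-0.06,"z":0,"yaw":0},{"x":0.11,"y":-0.1,"z":0,"yaw":0},{"x":0.15,"y":-0.14,"z":0,"yaw":0},{"x":0.18,"y":-0.17,"z":0,"yaw":0},{"x":0.205,"y":-0.19,"z":0,"yaw":0},{"x":0.217,"y":-0.203,"z":0,"yaw":0},{"x":0.217,"y":-0.203,"z":0,"yaw":0}]'
python3 - <<'E'
from plant import robot
import cv2,numpy as np
s=robot.state(); print(s['time'],s['ee_pos'],s['joints'])
d=robot.snapshot('wrist'); cv2.imwrite('pics/w1.png',d['color'][...,::-1]); np.savez('w1.npz',**d,ee=s['ee_pos'])
print(d['fx'],d['cx'],d['cy'],np.round(d['world_from_camera'],3).tolist())
E
```

```text
time: 1.7
ee_pos: [0.5338, 0.0364, 0.2496]
tcp_rot: [-0.0, 0.994, 0.111, -0.0]
ft_force: [-1.0, -0.4, 0.0]
gripper_width: 0.0501
gripper_force: 0.0
1.7 [0.53378691 0.03644137 0.24964316] [6.81206740e-02 2.87043226e-01 6.04900562e-02 1.34524686e+00
 7.76957058e-05 2.98738363e+00]
309.70691628693146 321.971034473757 203.98171953416934 [[0.219, 0.942, 0.253, 0.597], [-0.976, 0.212, 0.057, 0.051], [0.0, -0.259, 0.966, 0.373], [0.0, 0.0, 0.0, 1.0]]
```

View pics/w1.png

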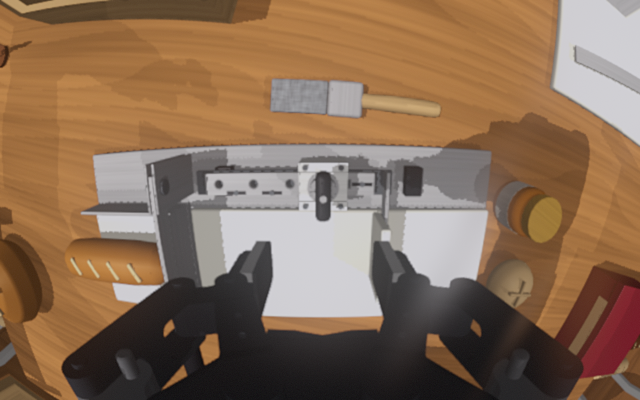

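The wrist view shows the T-handle at (322,195), across the bar and lined up with the image. The plate's top edge is near (383,225) and the strip holes are at (218,184), (253,184) and (290,184). Next I'll measure the knob and plate here, and triangulate them with the top and scene views.

```bash
cat >> h.py <<'E'
def wcloud(d):
    v,u=np.mgrid[:400,:640]; a=(u-d['cx'])/d['fx'];b=(v-d['cy'])/d['fy']; r=np.hypot(a,b)+1e-9
    s=np.tan(np.minimum(r,1.4))/r; Z=d['z_map']
    P=np.stack([a*s*Z,-b*s*Z,-Z],-1)@d['world_from_camera'][:3,:3].T+d['world_from_camera'][:3,3]; P[Z==0]=np.nan; return P
def blob(P,box,z0,z1,mask=None):
    m=(P[...,2]>z0)&(P[...,2]<z1); k=np.zeros_like(m); k[box[1]:box[3],box[0]:box[2]]=1; m&=k
    if mask is not None: m&=mask
    return m
def desc(q):
    r=cv2.minAreaRect(q[:,:2].astype(np.float32)); return len(q),np.round(np.r_[r[0],r[1],r[2]],4).tolist(),'z',np.round(np.percentile(q[:,2],[5,50,95]),4).tolist()
E
python3 - <<'E'
from h import *
w=dict(np.load('w1.npz')); t=dict(np.load('top.npz')); s=dict(np.load('scene.npz'))
P=wcloud(w)
m=blob(P,(300,160,345,235),.105,.13); v,u=np.nonzero(m); print('w knob',u.min(),u.max(),v.min(),v.max(),desc(P[m]))
dk=w['color'].max(-1)<70; m=blob(P,(300,160,345,235),.1,.13,dk); v,u=np.nonzero(m); print('dark',u.min(),u.max(),v.min(),v.max(),desc(P[m]))
m=blob(P,(365,205,400,260),.085,.105,w['color'].min(-1)>90); v,u=np.nonzero(m); print('w plate',u.min(),u.max(),v.min(),v.max(),desc(P[m]))
m=blob(P,(230,165,300,205),.045,.056); print('strip',desc(P[m]))
Pt=cloud(t)
m=blob(Pt,(295,185,320,215),.105,.13);v,u=np.nonzero(m); print('t knob',u.mean(),v.mean(),desc(Pt[m]))
m=blob(Pt,(325,200,345,245),.085,.105);print('t plate',desc(Pt[m]))
Ps=cloud(s)
m=blob(Ps,(300,160,350,230),.105,.13);v,u=np.nonzero(m); print('s knob',u.mean(),v.mean(),desc(Ps[m]))
m=blob(Ps,(260,180,320,250),.085,.105);print('s plate',desc(Ps[m]))
E
```

```text
w knob 315 330 172 221 (760, [0.5345, 0.0361, 0.0427, 0.0133, 12.3944], 'z', [0.1112, 0.1145, 0.1165])
dark 316 330 172 218 (244, [0.5361, 0.0362, 0.0396, 0.012, 12.349], 'z', [0.1112, 0.1142, 0.1155])
w plate 379 390 226 242 (166, [0.5057, -0.0331, 0.0149, 0.0106, 15.5967], 'z', [0.0866, 0.0935, 0.0954])
strip (1443, [0.52, 0.0986, 0.0249, 0.0755, 11.7748], 'z', [0.0474, 0.0494, 0.0508])
t knob 306.53246753246754 199.5974025974026 (77, [0.5353, 0.0384, 0.0433, 0.0136, 11.7666], 'z', [0.1097, 0.1144, 0.1181])
t plate (113, [0.4718, -0.0387, 0.0836, 0.0099, 12.5037], 'z', [0.0895, 0.0939, 0.0977])
s knob 324.1456310679612 193.7864077669903 (103, [0.5323, 0.0346, 0.0437, 0.0165, 13.4866], 'z', [0.1063, 0.1151, 0.1192])
s plate (181, [0.4879, -0.0265, 0.123, 0.0505, 43.9365], 'z', [0.0858, 0.0948, 0.0992])
```

```bash
python3 -m crank '[{"x":0,"y":0,"z":0.04,"yaw":0.005},{"x":0,"y":0,"z":0.08,"yaw":0.005},{"x":0,"y":0,"z":0.11,"yaw":0.005},{"x":0,"y":0,"z":0.125,"yaw":0.005},{"x":0,"y":0,"z":0.135,"yaw":0.005},{"x":0,"y":0,"z":0.1395,"yaw":0.005},{"x":0,"y":0,"z":0.1395,"yaw":0.005}]' 0.04
python3 -m crank '[{"x":0,"y":0,"z":0,"yaw":0},{"x":0,"y":0,"z":0,"yaw":0},{"x":0,"y":0,"z":0,"yaw":0},{"x":0,"y":0,"z":0,"yaw":0},{"x":0,"y":0,"z":0,"yaw":0}]' 0.005 45
```

```text
time: 2.45
ee_pos: [0.5332, 0.0349, 0.1111]
tcp_rot: [0.0, 0.994, 0.107, 0.0]
ft_force: [-0.4, 0.0, 0.7]
gripper_width: 0.0396
gripper_force: 0.0
time: 2.95
ee_pos: [0.5339, 0.0358, 0.1117]
tcp_rot: [-0.0, 0.994, 0.108, 0.001]
ft_force: [-0.4, 2.2, 7.2]
gripper_width: 0.0133
gripper_force: 45.8
```

```bash
python3 -m crank '[{"x":0,"y":0,"z":-0.004,"yaw":0},{"x":0,"y":0,"z":-0.008,"yaw":0},{"x":0,"y":0,"z":-0.012,"yaw":0},{"x":0,"y":0,"z":-0.0145,"yaw":0},{"x":0,"y":0,"z":-0.0145,"yaw":0},{"x":0,"y":0,"z":-0.0145,"yaw":0}]'
```

```text
time: 3.55
ee_pos: [0.5334, 0.0357, 0.1252]
tcp_rot: [-0.0, 0.994, 0.108, 0.0]
ft_force: [5.2, 4.1, -11.2]
gripper_width: 0.0133
gripper_force: 44.0
```

```bash
python3 -m crank '[{"x":0,"y":0,"z":-0.0007,"yaw":-0.1},{"x":0,"y":0,"z":-0.0007,"yaw":-0.24},{"x":0,"y":0,"z":-0.0007,"yaw":-0.38},{"x":0,"y":0,"z":-0.0007,"yaw":-0.52},{"x":0,"y":0,"z":-0.0007,"yaw":-0.66},{"x":0,"y":0,"z":-0.0007,"yaw":-0.66},{"x":0,"y":0,"z":-0.0007,"yaw":-0.66}]'
python3 -c "
from plant import robot;s=robot.state();print(s['ft_torque'],s['joints'][5])"
```

```text
time: 4.25
ee_pos: [0.5337, 0.0352, 0.1259]
tcp_rot: [0.0, 0.906, 0.424, 0.0]
ft_force: [6.6, -0.9, -12.4]
gripper_width: 0.0132
gripper_force: 44.0
[-0.14419502 -1.52181447  0.00529182] 2.331975040766914
```

```bash
python3 -m crank '[{"x":0,"y":0,"z":0,"yaw":-0.14},{"x":0,"y":0,"z":0,"yaw":-0.28},{"x":0,"y":0,"z":0,"yaw":-0.42},{"x":0,"y":0,"z":0,"yaw":-0.54},{"x":0,"y":0,"z":0,"yaw":-0.64},{"x":0,"y":0,"z":0,"yaw":-0.655},{"x":0,"y":0,"z":0,"yaw":-0.655}]'
python3 -m crank '[{"x":0,"y":0,"z":0.002,"yaw":0},{"x":0,"y":0,"z":0.004,"yaw":0},{"x":0,"y":0,"z":0.005,"yaw":0},{"x":0,"y":0,"z":0.005,"yaw":0}]'
```

```text
time: 4.95
ee_pos: [0.5344, 0.0351, 0.1262]
tcp_rot: [0.001, 0.721, 0.693, 0.0]
ft_force: [9.6, -2.9, -11.9]
gripper_width: 0.013
gripper_force: 44.0
time: 5.35
ee_pos: [0.5344, 0.0351, 0.1214]
tcp_rot: [0.001, 0.721, 0.693, 0.0]
ft_force: [8.1, -2.7, -9.1]
gripper_width: 0.0131
gripper_force: 44.6
```

```bash
python3 -m crank '[{"x":0,"y":0,"z":0.0005,"yaw":0},{"x":0,"y":0,"z":0.001,"yaw":0},{"x":0,"y":0,"z":0.001,"yaw":0}]'
python3 -m crank '[{"x":0,"y":0,"z":0.0005,"yaw":0},{"x":0,"y":0,"z":0.0005,"yaw":0}]'
```

```text
time: 5.65
ee_pos: [0.5345, 0.0351, 0.121]
tcp_rot: [0.001, 0.721, 0.693, 0.001]
ft_force: [5.6, -3.2, 0.8]
gripper_width: 0.013
gripper_force: 46.0
time: 5.85
ee_pos: [0.5345, 0.0351, 0.1208]
tcp_rot: [0.001, 0.721, 0.693, 0.001]
ft_force: [3.9, -3.5, 6.0]
gripper_width: 0.0132
gripper_force: 46.8
```

The handle rests in the notch: the spring load has gone and the turn is about 1.31. I'll let go and rise, and work out the hole positions from the stored wrist picture.

```bash
python3 -m crank '[{"x":0,"y":0,"z":-0.0005,"yaw":0},{"x":0,"y":0,"z":-0.0005,"yaw":0},{"x":0,"y":0,"z":-0.0005,"yaw":0},{"x":0,"y":0,"z":-0.02,"yaw":0},{"x":0,"y":0,"z":-0.05,"yaw":0},{"x":0,"y":0,"z":-0.08,"yaw":0},{"x":0,"y":0,"z":-0.1,"yaw":0},{"x":0,"y":0,"z":-0.1,"yaw":0}]' 0.04
python3 - <<'E'
from h import *
w=dict(np.load('w1.npz'))
a=w['color'][165:205,195:335,::-1]; cv2.imwrite('pics/holes.png',cv2.resize(a,None,fx=5.6,fy=5.6,interpolation=cv2.INTER_CUBIC))
g=cv2.cvtColor(w['color'],cv2.COLOR_RGB2GRAY); m=(g<75).astype(np.uint8); m[:176]=0;m[194:]=0;m[:,:205]=0;m[:,305:]=0
n,l,st,c=cv2.connectedComponentsWithStats(m)
def ray(u,v,z):
    T=w['world_from_camera'];a=(u-w['cx'])/w['fx'];b=(v-w['cy'])/w['fy'];r=np.hypot(a,b)
    k=T[:3,:3]@np.array([a*np.sin(r)/r,-b*np.sin(r)/r,-np.cos(r)]);return T[:3,3]+k*(z-T[2,3])/k[2]
K=np.array([.5345,.0363]); cx=np.array([np.cos(.218),np.sin(.218)]);cy=np.array([-cx[1],cx[0]])
for i in range(1,n):
    if st[i,4]>5:
        d=ray(*c[i],.05)[:2]-K; print(st[i],np.round(c[i],1),'cutter x,y',np.round([70+1e3*d@cx,1e3*d@cy],1))
E
```

```text
time: 6.65
ee_pos: [0.5344, 0.0357, 0.2221]
tcp_rot: [0.001, 0.721, 0.693, 0.001]
ft_force: [0.6, -0.6, -0.4]
gripper_width: 0.0404
gripper_force: 0.0
[217 181   5   6  17] [219.1 183.7] cutter x,y [ 69.9 113.7]
[287 181   3   4   7] [288.  182.6] cutter x,y [70.6 36.5]
[252 182   3   4   9] [252.9 183.6] cutter x,y [69.7 74.9]
```

View pics/holes.png

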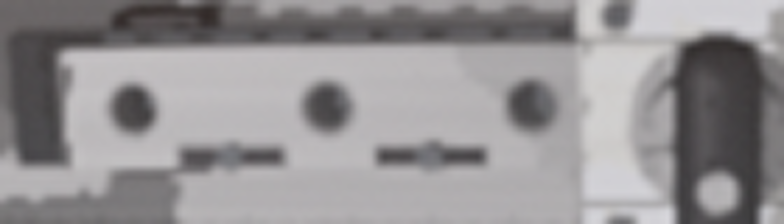

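The holes sit 34.5, 74.5 and 114 mm from the pin axis, so the middle one should meet the pin at a bar travel of about 74.5 mm. Next I'll go to the plate.

```bash
python3 -m crank '[{"x":-0.01,"y":-0.01,"z":0,"yaw":0.14},{"x":-0.03,"y":-0.025,"z":0,"yaw":0.28},{"x":-0.05,"y":-0.04,"z":0,"yaw":0.42},{"x":-0.065,"y":-0.055,"z":0,"yaw":0.56},{"x":-0.078,"y":-0.062,"z":0,"yaw":0.7},{"x":-0.078,"y":-0.062,"z":0,"yaw":0.84},{"x":-0.078,"y":-0.062,"z":0,"yaw":0.98},{"x":-0.078,"y":-0.062,"z":0,"yaw":1.12}]'
python3 -m crank '[{"x":0,"y":0,"z":0.03,"yaw":0.12},{"x":0,"y":0,"z":0.05,"yaw":0.193},{"x":0,"y":0,"z":0.06,"yaw":0.193},{"x":0,"y":0,"z":0.06,"yaw":0.193},{"x":0,"y":0,"z":0.06,"yaw":0.193}]'
python3 - <<'E'
from plant import robot
from h import *
s=robot.state(); d=robot.snapshot('wrist'); P=wcloud(d)
K=np.array([.5345,.0363]); cx=np.array([np.cos(.218),np.sin(.218)]);cy=np.array([-cx[1],cx[0]])
Q=P[...,:2]-K; X=70+1e3*Q@cx; Y=1e3*Q@cy
m=(X>-60)&(X<40)&(abs(Y+60)<20)&(P[...,2]>.085)&(P[...,2]<.105)&(d['color'].min(-1)>70)
print(m.sum(),np.percentile(X[m],[2,50,98]),np.percentile(Y[m],[2,50,98]),np.percentile(P[m][:,2],[50,95]))
m=(abs(X-70)<30)&(abs(Y)<30)&(P[...,2]>.105)&(P[...,2]<.14)
print('knob',desc(P[m]))
e=s['ee_pos'][:2]-K; print('tcp cutter',70+1e3*e@cx,1e3*e@cy)
cv2.imwrite('pics/w2.png',d['color'][...,::-1])
E
```

```text
time: 7.45
ee_pos: [0.4678, -0.04, 0.2188]
tcp_rot: [-0.0, 0.98, 0.201, -0.001]
ft_force: [-0.2, 0.4, 0.1]
gripper_width: 0.0402
gripper_force: 0.0
time: 7.95
ee_pos: [0.4684, -0.0399, 0.16]
tcp_rot: [0.0, 0.994, 0.11, 0.0]
ft_force: [0.5, -0.1, 0.5]
gripper_width: 0.0399
gripper_force: 0.0
1805 [-47.32845777  -4.61397519  32.42480041] [-66.44432076 -61.94268764 -57.42788866] [0.09423334 0.0953015 ]
knob (1900, [0.5341, 0.0353, 0.0435, 0.0146, 87.8289], 'z', [0.1178, 0.1233, 0.1254])
tcp cutter -11.036046868221788 -60.11246656386159
```

View pics/w2.png

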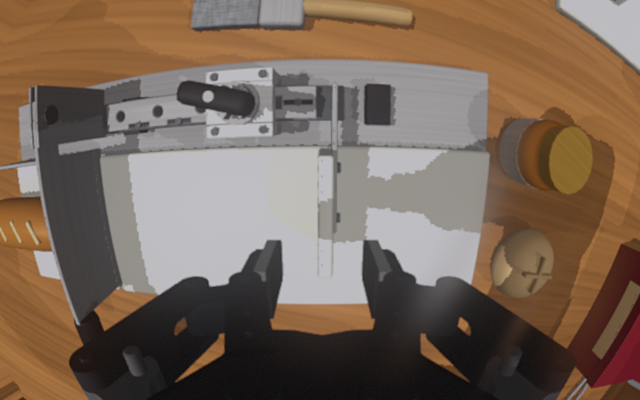

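The handle rests along the bar at (215,98), raised in its notch. The plate at (325,215) is central between the fingers. I'll descend and grip it.

```bash
python3 -m crank '[{"x":0,"y":0.0015,"z":0.03,"yaw":0},{"x":0,"y":0.0015,"z":0.055,"yaw":0},{"x":0,"y":0.0015,"z":0.07,"yaw":0},{"x":0,"y":0.0015,"z":0.076,"yaw":0},{"x":0,"y":0.0015,"z":0.076,"yaw":0},{"x":0,"y":0.0015,"z":0.076,"yaw":0}]'
python3 -m crank '[{"x":0,"y":0,"z":0,"yaw":0},{"x":0,"y":0,"z":0,"yaw":0},{"x":0,"y":0,"z":0,"yaw":0},{"x":0,"y":0,"z":0,"yaw":0},{"x":0,"y":0,"z":0,"yaw":0}]' 0.0 40
```

```text
time: 8.6
ee_pos: [0.4693, -0.0414, 0.0846]
tcp_rot: [0.0, 0.994, 0.109, 0.001]
ft_force: [0.1, -0.5, -0.5]
gripper_width: 0.0401
gripper_force: 0.0
time: 9.1
ee_pos: [0.4691, -0.0415, 0.0843]
tcp_rot: [0.0, 0.994, 0.109, 0.001]
ft_force: [-0.7, -0.2, 7.2]
gripper_width: 0.0091
gripper_force: 40.0
```

```bash
python3 -m crank '[{"x":0,"y":0.003,"z":0,"yaw":0},{"x":0,"y":0.01,"z":0,"yaw":0},{"x":0,"y":0.02,"z":0,"yaw":0},{"x":0,"y":0.03,"z":0,"yaw":0},{"x":0,"y":0.04,"z":0,"yaw":0},{"x":0,"y":0.05,"z":0,"yaw":0},{"x":0,"y":0.06,"z":0,"yaw":0},{"x":0,"y":0.063,"z":0,"yaw":0}]'
python3 -m crank '[{"x":0,"y":0.003,"z":0,"yaw":0},{"x":0,"y":0.006,"z":0,"yaw":0},{"x":0,"y":0.006,"z":0,"yaw":0}]'
```

```text
time: 9.9
ee_pos: [0.4827, -0.1027, 0.0842]
tcp_rot: [-0.001, 0.994, 0.109, 0.001]
ft_force: [-1.7, 10.0, 9.8]
gripper_width: 0.0098
gripper_force: 40.6
time: 10.2
ee_pos: [0.4839, -0.1083, 0.0842]
tcp_rot: [-0.001, 0.994, 0.109, 0.001]
ft_force: [-0.7, 5.8, 7.6]
gripper_width: 0.0099
gripper_force: 40.3
```

```bash
python3 -m crank '[{"x":0,"y":0,"z":0,"yaw":0},{"x":0,"y":0,"z":0,"yaw":0},{"x":0,"y":0,"z":0,"yaw":0},{"x":0,"y":0,"z":-0.03,"yaw":0},{"x":0,"y":0,"z":-0.06,"yaw":0},{"x":0,"y":0,"z":-0.09,"yaw":0},{"x":0,"y":0,"z":-0.116,"yaw":0},{"x":0,"y":0,"z":-0.116,"yaw":0}]' 0.04
python3 -m crank '[{"x":0.015,"y":-0.02,"z":0,"yaw":-0.14},{"x":0.035,"y":-0.05,"z":0,"yaw":-0.28},{"x":0.05,"y":-0.08,"z":0,"yaw":-0.42},{"x":0.065,"y":-0.105,"z":0,"yaw":-0.56},{"x":0.08,"y":-0.13,"z":0,"yaw":-0.7},{"x":0.08,"y":-0.13,"z":0,"yaw":-0.84},{"x":0.08,"y":-0.13,"z":0,"yaw":-0.98},{"x":0.08,"y":-0.13,"z":0,"yaw":-1.12}]'
python3 -m crank '[{"x":0,"y":0,"z":0,"yaw":-0.1},{"x":0,"y":0,"z":0,"yaw":-0.19},{"x":0,"y":0,"z":0,"yaw":-0.19},{"x":0,"y":0,"z":0,"yaw":-0.19}]'
python3 - <<'E'
from plant import robot
from h import *
s=robot.state(); d=robot.snapshot('wrist'); P=wcloud(d); print(s['ee_pos'],s['joints'])
K=np.array([.5345,.0363]); cx=np.array([np.cos(.218),np.sin(.218)]);cy=np.array([-cx[1],cx[0]])
Q=P[...,:2]-K; X=70+1e3*Q@cx; Y=1e3*Q@cy
m=(abs(X-70)<30)&(abs(Y)<30)&(P[...,2]>.105)&(P[...,2]<.14)
print('knob',desc(P[m]))
g=cv2.cvtColor(d['color'],cv2.COLOR_RGB2GRAY)
m=(abs(X-70)<7)&(Y>26)&(Y<65)&(P[...,2]<.056)&(g<75); print('hole3',m.sum(),X[m].mean(),Y[m].mean(),Y[m].min(),Y[m].max())
E
```

```text
time: 11.0
ee_pos: [0.485, -0.1091, 0.2027]
tcp_rot: [0.001, 0.994, 0.109, 0.002]
ft_force: [-0.1, 0.7, -1.0]
gripper_width: 0.0404
gripper_force: 0.0
time: 11.8
ee_pos: [0.5332, 0.0357, 0.1986]
tcp_rot: [-0.0, 0.783, 0.623, -0.0]
ft_force: [0.3, -1.1, 0.0]
gripper_width: 0.0398
gripper_force: 0.0
time: 12.2
ee_pos: [0.5333, 0.0354, 0.199]
tcp_rot: [-0.0, 0.723, 0.691, -0.0]
ft_force: [-0.3, 0.2, -0.3]
gripper_width: 0.0399
gripper_force: 0.0
[0.5332946  0.03544478 0.19902673] [ 6.63953300e-02  2.98351703e-01 -5.22058336e-02  1.22089783e+00
 -5.25390684e-05  1.68296384e+00]
knob (1229, [0.5339, 0.0372, 0.0422, 0.0138, 87.3745], 'z', [0.1187, 0.1235, 0.1254])
hole3 26 68.64537532550688 48.10009339463664 45.72022054743094 49.93005632201833
```

```bash
python3 -m crank '[{"x":0,"y":0.001,"z":0.03,"yaw":0},{"x":0,"y":0.001,"z":0.055,"yaw":0},{"x":0,"y":0.001,"z":0.07,"yaw":0},{"x":0,"y":0.001,"z":0.077,"yaw":0},{"x":0,"y":0.001,"z":0.077,"yaw":0},{"x":0,"y":0.001,"z":0.077,"yaw":0}]'
python3 -m crank '[{"x":0,"y":0,"z":0,"yaw":0},{"x":0,"y":0,"z":0,"yaw":0},{"x":0,"y":0,"z":0,"yaw":0},{"x":0,"y":0,"z":0,"yaw":0},{"x":0,"y":0,"z":0,"yaw":0}]' 0.005 45
python3 -m crank '[{"x":0,"y":0,"z":-0.002,"yaw":0},{"x":0,"y":0,"z":-0.004,"yaw":0},{"x":0,"y":0,"z":-0.005,"yaw":0},{"x":0,"y":0,"z":-0.005,"yaw":0}]'
```

```text
time: 12.85
ee_pos: [0.5349, 0.0354, 0.1232]
tcp_rot: [0.0, 0.722, 0.692, 0.0]
ft_force: [-0.3, 0.4, 0.3]
gripper_width: 0.0396
gripper_force: 0.0
time: 13.35
ee_pos: [0.5349, 0.0355, 0.1233]
tcp_rot: [0.0, 0.722, 0.692, 0.0]
ft_force: [-1.3, 0.2, 4.4]
gripper_width: 0.0133
gripper_force: 45.0
time: 13.75
ee_pos: [0.5346, 0.0354, 0.1275]
tcp_rot: [0.0, 0.722, 0.692, 0.0]
ft_force: [5.2, 0.0, -10.8]
gripper_width: 0.0129
gripper_force: 43.9
```

```bash
python3 -m crank '[{"x":0,"y":0,"z":-0.001,"yaw":0},{"x":0,"y":0,"z":-0.001,"yaw":0.06},{"x":0,"y":0,"z":-0.001,"yaw":0.2},{"x":0,"y":0,"z":-0.001,"yaw":0.34},{"x":0,"y":0,"z":-0.001,"yaw":0.48},{"x":0,"y":0,"z":-0.001,"yaw":0.62},{"x":0,"y":0,"z":-0.001,"yaw":0.66},{"x":0,"y":0,"z":-0.001,"yaw":0.66}]'
python3 -m crank '[{"x":0,"y":0,"z":0,"yaw":0.14},{"x":0,"y":0,"z":0,"yaw":0.28},{"x":0,"y":0,"z":0,"yaw":0.42},{"x":0,"y":0,"z":0,"yaw":0.56},{"x":0,"y":0,"z":0,"yaw":0.645},{"x":0,"y":0,"z":0,"yaw":0.65},{"x":0,"y":0,"z":0,"yaw":0.65}]'
```

```text
time: 14.55
ee_pos: [0.5342, 0.0356, 0.1282]
tcp_rot: [-0.0, 0.907, 0.42, -0.0]
ft_force: [2.9, 1.9, -12.2]
gripper_width: 0.0131
gripper_force: 44.0
time: 15.25
ee_pos: [0.5341, 0.0357, 0.1283]
tcp_rot: [-0.0, 0.994, 0.111, -0.0]
ft_force: [1.1, 5.9, -12.5]
gripper_width: 0.0131
gripper_force: 44.1
```

```bash
python3 -m crank '[{"x":0,"y":0,"z":0.002,"yaw":0},{"x":0,"y":0,"z":0.004,"yaw":0},{"x":0,"y":0,"z":0.0055,"yaw":0},{"x":0,"y":0,"z":0.0055,"yaw":0}]'
python3 -m crank '[{"x":0,"y":0,"z":0.001,"yaw":0},{"x":0,"y":0,"z":0.001,"yaw":0},{"x":0,"y":0,"z":0.001,"yaw":0}]'
```

```text
time: 15.65
ee_pos: [0.5341, 0.0357, 0.1228]
tcp_rot: [-0.0, 0.994, 0.111, -0.0]
ft_force: [0.4, 5.0, -10.1]
gripper_width: 0.0127
gripper_force: 44.3
time: 15.95
ee_pos: [0.5342, 0.0358, 0.122]
tcp_rot: [-0.0, 0.994, 0.111, -0.0]
ft_force: [-0.5, 4.3, -9.0]
gripper_width: 0.013
gripper_force: 44.5
```

```bash
python3 -m crank '[{"x":0,"y":0,"z":0.001,"yaw":0},{"x":0,"y":0,"z":0.0015,"yaw":0},{"x":0,"y":0,"z":0.0015,"yaw":0}]'
```

```text
time: 16.25
ee_pos: [0.5343, 0.0358, 0.1211]
tcp_rot: [-0.0, 0.994, 0.111, 0.0]
ft_force: [-3.0, 5.5, 1.7]
gripper_width: 0.0126
gripper_force: 45.9
```

The pin now rests on the strip, with the spring load gone at a lift of about 8 mm. I'll let go and go back to the plate.

```bash
python3 -m crank '[{"x":0,"y":0,"z":0,"yaw":0},{"x":0,"y":0,"z":0,"yaw":0},{"x":0,"y":0,"z":0,"yaw":0},{"x":0,"y":0,"z":-0.03,"yaw":0},{"x":0,"y":0,"z":-0.055,"yaw":0},{"x":-0.02,"y":0.03,"z":-0.06,"yaw":0},{"x":-0.04,"y":0.065,"z":-0.06,"yaw":0},{"x":-0.06,"y":0.1,"z":-0.06,"yaw":0}]' 0.04
python3 -m crank '[{"x":-0.02,"y":0.03,"z":0,"yaw":0},{"x":-0.02,"y":0.03,"z":0,"yaw":0},{"x":-0.02,"y":0.03,"z":0,"yaw":0}]'
cat > look.py <<'E'
from plant import robot
from h import *
s=robot.state(); d=robot.snapshot('wrist'); P=wcloud(d)
K=np.array([.5345,.0363]); cx=np.array([np.cos(.218),np.sin(.218)]);cy=np.array([-cx[1],cx[0]])
Q=P[...,:2]-K; X=70+1e3*Q@cx; Y=1e3*Q@cy
m=(abs(X-70)<30)&(abs(Y)<30)&(P[...,2]>.102)&(P[...,2]<.14)
print('knob',desc(P[m]))
m=(X>-60)&(X<40)&(abs(Y+132)<30)&(P[...,2]>.085)&(P[...,2]<.105)&(d['color'].min(-1)>70)
print('plate',m.sum(),np.percentile(Y[m],[2,50,98]))
e=s['ee_pos'][:2]-K; print('tcp cutter',70+1e3*e@cx,1e3*e@cy,s['ee_pos'])
E
python3 look.py
```

```text
time: 17.05
ee_pos: [0.4972, -0.0763, 0.181]
tcp_rot: [0.0, 0.994, 0.11, 0.0]
ft_force: [-0.5, -0.3, 0.7]
gripper_width: 0.0401
gripper_force: 0.0
time: 17.35
ee_pos: [0.4844, -0.1094, 0.1807]
tcp_rot: [0.0, 0.994, 0.108, 0.0]
ft_force: [-0.1, 0.7, -0.7]
gripper_width: 0.04
gripper_force: 0.0
knob (1593, [0.5344, 0.035, 0.044, 0.0146, 13.3075], 'z', [0.1059, 0.1196, 0.1228])
plate 1501 [-134.28215011 -129.99716825 -125.38901978]
tcp cutter -10.430551832082756 -131.45130338732312 [ 0.48440303 -0.10943542  0.18074893]
```

```bash
python3 -m crank '[{"x":0,"y":-0.001,"z":0.04,"yaw":0},{"x":0,"y":-0.001,"z":0.07,"yaw":0},{"x":0,"y":-0.001,"z":0.088,"yaw":0},{"x":0,"y":-0.001,"z":0.0965,"yaw":0},{"x":0,"y":-0.001,"z":0.0965,"yaw":0},{"x":0,"y":-0.001,"z":0.0965,"yaw":0}]'
python3 -m crank '[{"x":0,"y":0,"z":0,"yaw":0},{"x":0,"y":0,"z":0,"yaw":0},{"x":0,"y":0,"z":0,"yaw":0},{"x":0,"y":0,"z":0,"yaw":0},{"x":0,"y":0,"z":0,"yaw":0}]' 0.0 40
python3 -m crank '[{"x":0,"y":0.001,"z":0,"yaw":0},{"x":0,"y":0.002,"z":0,"yaw":0},{"x":0,"y":0.003,"z":0,"yaw":0},{"x":0,"y":0.0035,"z":0,"yaw":0}]'
```

```text
time: 18.0
ee_pos: [0.4849, -0.1075, 0.0848]
tcp_rot: [0.0, 0.994, 0.109, 0.0]
ft_force: [0.1, 0.1, -0.4]
gripper_width: 0.0399
gripper_force: 0.0
time: 18.5
ee_pos: [0.4848, -0.108, 0.0849]
tcp_rot: [0.0, 0.994, 0.109, 0.001]
ft_force: [0.3, -0.9, 5.7]
gripper_width: 0.0094
gripper_force: 39.9
time: 18.9
ee_pos: [0.4853, -0.1102, 0.0849]
tcp_rot: [-0.001, 0.994, 0.109, 0.001]
ft_force: [-2.8, 11.6, 11.1]
gripper_width: 0.009
gripper_force: 40.6
```

```bash
python3 -m crank '[{"x":0,"y":0.0005,"z":0,"yaw":0},{"x":0,"y":0.001,"z":0,"yaw":0}]'; python3 -m crank '[{"x":0,"y":0.0005,"z":0,"yaw":0},{"x":0,"y":0.001,"z":0,"yaw":0}]'
```

```text
time: 19.1
ee_pos: [0.4855, -0.1111, 0.0849]
tcp_rot: [-0.001, 0.994, 0.109, 0.001]
ft_force: [-1.5, 11.9, 11.1]
gripper_width: 0.0094
gripper_force: 40.7
time: 19.3
ee_pos: [0.4858, -0.1126, 0.0849]
tcp_rot: [-0.0, 0.994, 0.109, 0.001]
ft_force: [-1.1, 3.9, 7.9]
gripper_width: 0.0096
gripper_force: 40.3
```

```bash
python3 -m crank '[{"x":0,"y":0.0005,"z":0,"yaw":0},{"x":0,"y":0.001,"z":0,"yaw":0}]'
```

```text
time: 19.5
ee_pos: [0.4861, -0.1138, 0.0849]
tcp_rot: [-0.0, 0.994, 0.109, 0.001]
ft_force: [-1.7, 7.7, 8.7]
gripper_width: 0.0093
gripper_force: 40.4
```

```bash
python3 -m crank '[{"x":0,"y":0.0005,"z":0,"yaw":0},{"x":0,"y":0.001,"z":0,"yaw":0}]'; python3 look.py
```

```text
time: 19.7
ee_pos: [0.4863, -0.1143, 0.0849]
tcp_rot: [-0.001, 0.994, 0.109, 0.001]
ft_force: [-2.8, 9.8, 8.7]
gripper_width: 0.0093
gripper_force: 40.6
knob (2815, [0.5349, 0.0342, 0.0444, 0.0162, 14.123], 'z', [0.1032, 0.1118, 0.1159])
plate 4369 [-145.89244161 -136.5451491  -126.86435933]
tcp cutter -9.677596885778655 -136.62500730179394 [ 0.48625712 -0.11432382  0.08487892]
```

The knob's top has dropped from 0.123 to 0.116, so the pin is in the hole. I'll let go, rise and check.

```bash
python3 -m crank '[{"x":0,"y":-0.001,"z":0,"yaw":0},{"x":0,"y":-0.001,"z":0,"yaw":0},{"x":0,"y":-0.001,"z":0,"yaw":0},{"x":0,"y":-0.001,"z":-0.03,"yaw":0},{"x":0,"y":-0.001,"z":-0.065,"yaw":0},{"x":0,"y":-0.001,"z":-0.1,"yaw":0},{"x":0,"y":-0.001,"z":-0.13,"yaw":0},{"x":0,"y":-0.001,"z":-0.13,"yaw":0}]' 0.05
python3 look.py
python3 - <<'E'
from plant import robot
import cv2
d=robot.snapshot('wrist'); cv2.imwrite('pics/w3.png',d['color'][...,::-1])
E
```

```text
time: 20.55
ee_pos: [0.4874, -0.1147, 0.2178]
tcp_rot: [0.001, 0.994, 0.109, 0.003]
ft_force: [0.2, -0.8, -0.9]
gripper_width: 0.0502
gripper_force: 0.0
knob (989, [0.5342, 0.035, 0.0442, 0.0142, 12.3555], 'z', [0.1038, 0.1137, 0.1162])
plate 1166 [-140.84760226 -136.58566397 -131.58929558]
tcp cutter -8.656593976734882 -137.20177310044514 [ 0.4873787  -0.11466612  0.21784867]
```

View pics/w3.png

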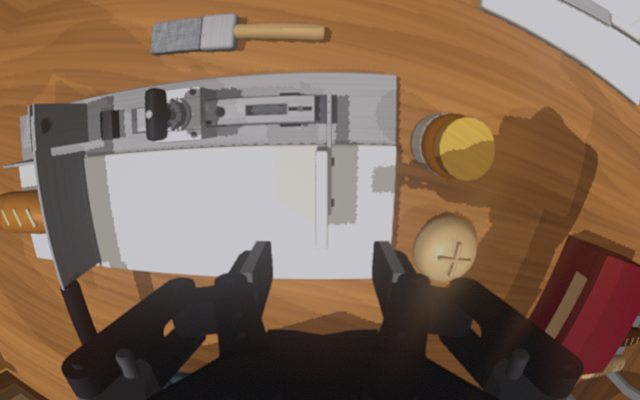

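The handle is down and across the bar at (156,113), at the same height as at the start. The plate has moved about 75 mm, the gripper is clear of everything, and the bystanders haven't moved.

```bash
python3 -c "
from plant import robot;print(robot.hand_in())"
```

```text
the job is handed in; nothing more can be done
None
```

The job is handed in, with no verdict shown: by my last measurements the pin is home in the middle hole (bar drawn out about 75 mm), the handle is down in its slot, everything is let go, and the bystanders look undisturbed.

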